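# Fetch the monitor handset from under the sliding pane and dock it

## Task

The baby-monitor handset stands in the low wooden case under one of its two clear sliding panes. Gently slide that pane behind the other one, as good as all the way, leaving the other pane closed, then take the handset out and dock it upright on its charging stand, fully down on both pegs, and let go. The panes are thin, so do not lean hard on them; set the handset down gently and leave the other things where they are.

Things in the scene. Friction and masses are not known exactly. Their poses are not given: they have to be found in the camera images.
- case: Low fixed pine case, 230 (x) by 460 (y) mm, 124 high; origin under its centre, y to the robot's left. Inner floor at z = 10. A divider at y = 0, 10 thick, top at z = 98, parts a left (+y) and a right (-y) compartment, each 206 by 213 mm, closed on top by two clear panes in an upper and a lower track. The handset is near the middle of one (y about +122 or -122), the cream tin in the other.
- pane_left (a joint): Left clear pane, upper track, 5 thick, 206 wide, 230 mm long (case y), no handle. 0 = closed, covering case y = -12 to +218; value = metres slid to the case's -y, over the right pane; stop at 0.18. Top 116 to 122 mm above the table (roller setting differs each time: feel for it). Rigid when pressed; track friction 1.5 N, stays where left. Press some 5 to 15 N and drag; over 45 N is too much.
- pane_right (a joint): Right clear pane, as the left one but in the lower track, its top 104 to 110 mm above the table (feel for it). 0 = closed, covering case y = -218 to +12 mm; value = metres slid to the case's +y, under the left pane; stop at 0.18. Same friction and limits. Fully open, only its outer 26 mm stay uncovered, so press near its outer (-y) end. Once ajar, either pane's outer edge can be pushed too.
- handset_center (a point): White baby-monitor handset standing upright: block 36 thick (x), 74 wide (y), 74 mm high, plus a black antenna stub 12 across at y = +26, 84 mm in all; dark screen on its -x face; about 170 g. The point is on its middle axis 42 mm above its foot; z up. Two square sockets in its foot, 15 wide, 18 deep, at y = +21 and -21, fit either way round.
- stand_seat (a point): Flat white charging stand, fixed, 85 (x) by 115 (y) mm, 22 high, with two steel pegs 10 thick, 14 tall, pointed for the last 6 mm, at y = +21 and -21. The point is on its top face midway between the pegs; z up. A seated handset rests on this face, its y along the row of pegs, its centre point 42 mm above this point.
- case_center (a point): Point over the middle of the case at the height of its front and back walls (124 mm above the table), which stand above the panes all along. The left end wall is 116 mm high and the right end wall 104 mm, not above the pane beside it. Axes as the case's.
- tin: Closed aluminium cream tin, 72 mm across, 32 mm high, in the other compartment; origin under its centre. Leave alone.
- mug: Grey ceramic mug, 80 mm across, 90 mm high, origin under its centre. Leave alone.
- teether: Blue teething ring lying flat, 76 mm across, 14 mm high, origin under its centre. Leave alone.
- aspirator: Yellow nasal aspirator standing up, 58 mm across, 120 mm high, origin under its centre. Leave alone.
- lotion: White lotion bottle, 56 mm across, 160 mm high, origin under its centre. Leave alone.
- wipes: Grey wipes box, 190 (x) by 110 (y) by 70 mm, origin under its centre. Leave alone.
Mind the look-alikes: they are no part of the job. Leave any yellow look-alike of the part that bears stand_seat alone.

How it is judged:
By the outcome, as a careful person would: the job done as asked, in the order asked, and still so for the second after the job is handed in, with the robot touching nothing.
It also fails if it takes over 69 s, if anything falls off the work surface, if the arm or the gripper's body presses on something with over 40 N, if the wrist force passes 120 N, or if a joint passes its speed limit or range.

## Robot

A 6-joint arm with a two-finger parallel gripper is mounted at the origin on the work surface. World frame = base frame: x ahead of the robot, y to its left, z up, the work surface at z = 0. Lengths are in m, angles in rad, forces in N, time in s.
With the tool pointing down it reaches from about 0.25 to 0.775 m from the base axis. Payload 8.9 kg.
Tool frame: the origin (TCP) lies midway between the tips of the shut fingers; the grasp point (between the pads) lies 19 mm behind it; z points along the fingers, x is the direction in which the jaws open and shut, and the axes are right-handed (so a half turn about z gives the same grasp; the last joint's range is limited). The gripper opens to 85 mm and grips with 20 to 120 N. Pads are 22 mm wide; open, the fingers measure 114 mm over their backs; the gripper's body (76 mm by 85 mm) begins 54 mm behind the grasp point. The pads swing forward as they close: fully open they stand 13 mm farther back than shut.
Start: joints at [1.148, 0.291, -0.153, 1.127, 0, 1.431], TCP at [0.147, 0.504, 0.231] pointing down, gripper open.
Joint ranges: [-2.52, 2.52], [-0.91, 1.74], [-1.3, 1.37], [-1.96, 2.02], [-1.52, 1.47], [-3.14, 3.14]. Speed limits (rad/s): [2.22, 2.22, 2.79, 3.14, 3.14, 3.14].

## Interface

Orientations are given as [roll, pitch, yaw] about the fixed x, y, z axes, in that order (R = Rz(yaw) Ry(pitch) Rx(roll)).
In Python, from rig import env gives the robot as it stands. The module is installed in compiled form; this text tells all that it offers.
- The arm moves only by the shell command python3 -m creep 'ROWS' [FORCE]. ROWS is JSON, a list of rows, each a list of 3 entries, a list of its own where there are three numbers: the shift along the tool's x, y, z in m, then the turn, a rotation vector about the tool's x, y, z in degrees, then the closure in counts, from 0 (fully open) to 255 (shut). A call has 1 to 20 rows; each row is the pose to reach, as a shift and turn from the pose commanded when the call began, along the tool's axes at that moment; what a row does not reach only later rows make up. A row lasts 1/12 s, in which the tool goes at most 41.7 mm and 7.16 degrees, less where a joint would pass 70% of its speed; a pose out of reach is approached as far as the arm can. A call with a gripper value outside its range is refused whole. The fingers move at their own pace and stop on an object; FORCE is the grip in N (left out, the last holds). Time passes only in rows, so rows that repeat a pose let the fingers close. It gives the time, the measured TCP pose, the force and the opening at its end, in the units of the state.
- env.read_state(): the state, without advancing time (a new reading comes with each control period).
- env.get_image(name): name is "side" or "top" or "wrist"; returns a dict with "img" (400x640x3 uint8, blue, green, red), "vertical_fov" (degrees; the focal length in pixels is half the picture's height over the tangent of half this angle, whatever the lens; pixels are square), "cx", "cy" (the principal point, pixels), "R" (3x3) and "t" (3): a world point X has camera coordinates R X + t. Camera axes: x right, y down, z forward; pixel columns grow to the right and rows downward; lengths in m; the calibration is good to about 2 mm. A picture is of the moment at which its call begins. There is no depth.
- env.hand_in(): hands the job in, once; it reports no verdict.
The state is a dict: "time": time; "q": joint angles; "qd": joint speeds; "tau": joint torques, N m; "tcp_pos": TCP position; "ee_rot": TCP orientation; "force": force on the tool from outside, world axes, zero at the start; "ft_torque": the same for the moment, N m; "grip_width": finger opening in m.
Only numpy, scipy, OpenCV 4.12 (cv2) and the standard library are available. Lean on these libraries where they do the work, as an engineer would, in place of code of your own. Each camera call takes 0.05 s, during which the arm holds its last target.

## Working session

There is one attempt and no reset: what is moved stays moved. The work goes in short steps, Python scripts to look and compute and a shell command to move; the robot and the scene stay as the last step left them, time stands still between calls to the robot, and variables do not carry over. Pictures are saved under pics/ and viewed, and the job is handed in when it is done.

```bash
mkdir -p pics; ls
cat > h.py <<'E'
import numpy as np, cv2
from rig import env
def snap(name,fn):
    d=env.get_image(name); cv2.imwrite('pics/'+fn+'.png',d['img']); np.save('pics/'+fn+'.npy',d,allow_pickle=True); return d
def load(fn): return np.load('pics/'+fn+'.npy',allow_pickle=True).item()
def f(d): return d['img'].shape[0]/2/np.tan(np.radians(d['vertical_fov'])/2)
def ray(d,u,v):
    R=np.array(d['R']);t=np.array(d['t']);F=f(d)
    c=-R.T@t; r=R.T@np.array([(u-d['cx'])/F,(v-d['cy'])/F,1]); return c,r/np.linalg.norm(r)
def onz(d,u,v,z):
    c,r=ray(d,u,v); return c+r*(z-c[2])/r[2]
def proj(d,X):
    p=np.array(d['R'])@np.array(X)+np.array(d['t']); F=f(d); return F*p[0]/p[2]+d['cx'],F*p[1]/p[2]+d['cy']
E
python3 - <<'E'
from h import *
np.set_printoptions(precision=4,suppress=True)
s=env.read_state(); print({k:np.round(v,4) for k,v in s.items()})
for n in ['side','top','wrist']:
    d=snap(n,n+'0'); print(n,d['vertical_fov'],d['cx'],d['cy'],-np.array(d['R']).T@d['t'], {k for k in d})
    print(np.array(d['R']))
E
```

```text
pics
{'time': np.float64(0.0), 'q': array([ 1.1477,  0.2913, -0.1541,  1.1267,  0.    ,  1.4315]), 'qd': array([-0.0001,  0.0011, -0.0004,  0.0029, -0.001 ,  0.0006]), 'tau': array([  0.0027, -53.713 ,  33.1377,   0.0158,   0.    ,  -0.    ]), 'tcp_pos': array([0.1468, 0.5036, 0.2307]), 'ee_rot': array([-3.1414,  0.0013,  1.287 ]), 'force': array([ 0.2966, -0.1279,  0.5993]), 'ft_torque': array([ 0.0464,  0.0332, -0.0455]), 'grip_width': np.float64(0.0851)}
side 53.50205080675624 320.48168801182936 197.0306918030346 [ 0.4391 -1.0397  0.9036] {'t', 'R', 'vertical_fov', 'cx', 'cy', 'img'}
[[ 0.9992 -0.0384  0.0077]
 [-0.0185 -0.6348 -0.7724]
 [ 0.0345  0.7717 -0.635 ]]
top 49.21278754643305 318.30269743240365 206.64288253896723 [ 0.4026 -0.0426  1.3587] {'t', 'R', 'vertical_fov', 'cx', 'cy', 'img'}
[[-0.0213 -0.9998  0.0067]
 [-0.9973  0.0208 -0.0708]
 [ 0.0706 -0.0082 -0.9975]]
wrist 66.63838660239428 321.55858728304264 198.93321547016836 [0.0817 0.5227 0.374 ] {'t', 'R', 'vertical_fov', 'cx', 'cy', 'img'}
[[ 0.2802  0.96   -0.0001]
 [ 0.9256 -0.2701  0.2653]
 [ 0.2546 -0.0744 -0.9642]]
```

View pics/top0.png

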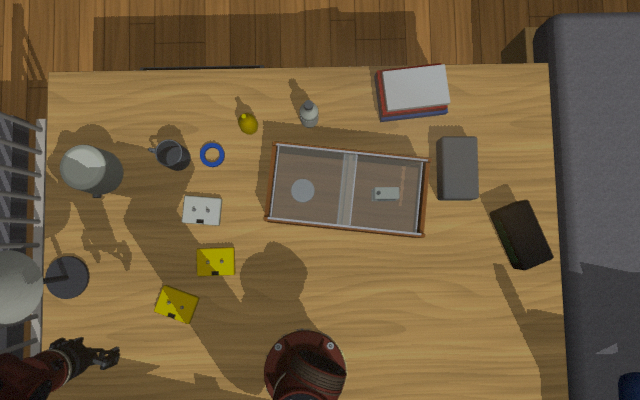

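View pics/side0.png

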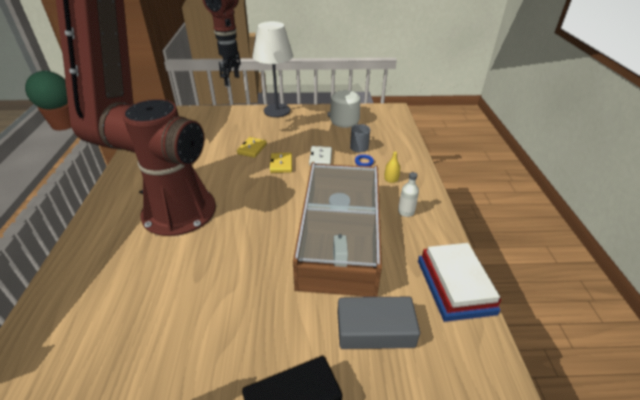

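View pics/wrist0.png

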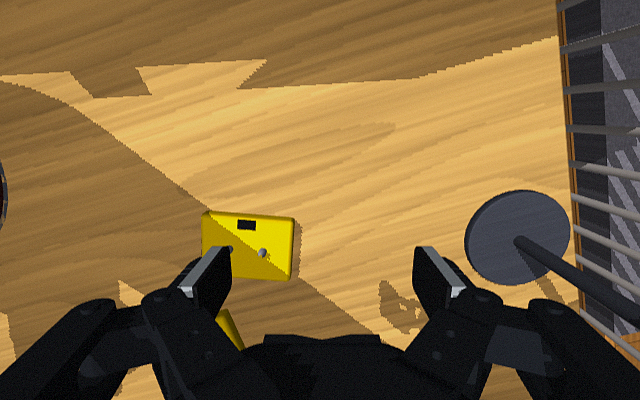

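The top view shows the handset at (387,193) in the right compartment and the tin at (303,190) in the left one. The white stand is at (202,210), and the look-alikes are yellow. Next I'll measure.

Run:
```python
from h import *
d=load('top0'); im=d['img']
cv2.imwrite('pics/topz.png',cv2.resize(im[130:245,170:440],None,fx=2.95,fy=2.95,interpolation=cv2.INTER_CUBIC))
s=load('side0')['img']
cv2.imwrite('pics/sidez.png',cv2.resize(s[130:300,280:420],None,fx=3.5,fy=3.5,interpolation=cv2.INTER_CUBIC))
```

```text
(no output)
```

View pics/topz.png

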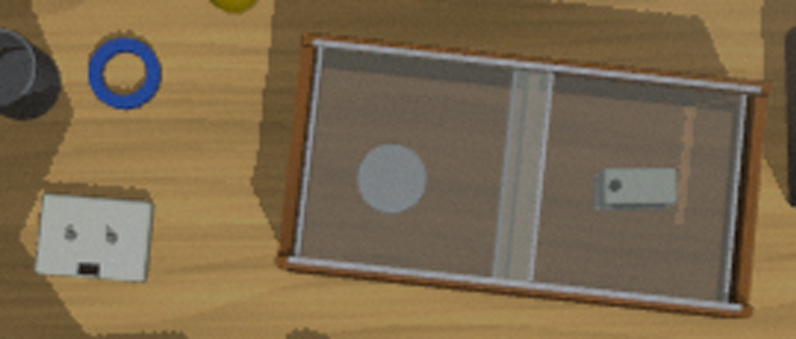

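View pics/sidez.png

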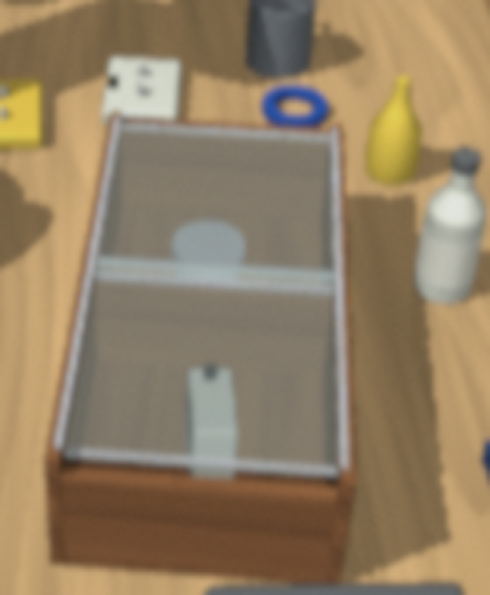

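```bash
cat > m.py <<'E'
from h import *
np.set_printoptions(precision=4,suppress=True)
d=load('top0'); s=load('side0')
Z=lambda u,v:(u/2.95+170-.33,v/2.95+130-.33)
S=lambda u,v:(u/3.5+280-.36,v/3.5+130-.36)
def P(l,z,c=d,m=Z): return np.array([onz(c,*m(*p),z) for p in l])
def ang(a): return np.degrees(a)
c=P([(305,37),(769,87),(749,315),(278,268)],.124); print('case',c,c.mean(0))
l=c[0]+c[3]-c[1]-c[2]; print('case yaw',ang(np.arctan2(l[1],l[0]))-90, np.linalg.norm(l)/2, np.linalg.norm(c[0]-c[3]))
cs=P([(112,118),(340,127),(350,470),(50,460)],.124,s,S); print('side case',cs,cs.mean(0))
h=P([(605,168),(677,168),(677,206),(603,208)],.084); print('hand',h,h.mean(0)); l=h[0]+h[3]-h[1]-h[2]; print(ang(np.arctan2(l[1],l[0]))-90,np.linalg.norm(l)/2)
print('hs side top',P([(190,368),(232,370),(236,430),(194,428)],.084,s,S))
st=P([(43,195),(153,203),(148,282),(38,272)],.022); print('stand',st,st.mean(0)); l=st[0]+st[3]-st[1]-st[2]; print(ang(np.arctan2(l[1],l[0]))-90,np.linalg.norm(l)/2)
pg=P([(70,233),(111,235)],.036); print(pg,pg.mean(0)); l=pg[0]-pg[1]; print(ang(np.arctan2(l[1],l[0]))-90,np.linalg.norm(l))
ss=P([(108,57),(180,60),(178,115),(104,113)],.022,s,S);print(ss,ss.mean(0))
E
python3 m.py
```

```text
case [[ 0.6776  0.0728  0.124 ]
 [ 0.6195 -0.3761  0.124 ]
 [ 0.3994 -0.3482  0.124 ]
 [ 0.4539  0.1018  0.124 ]] [ 0.5376 -0.1374  0.124 ]
case yaw -7.137845563296182 0.4530233908428546 0.2255026621524505
side case [[ 0.458   0.0913  0.124 ]
 [ 0.6807  0.0698  0.124 ]
 [ 0.6231 -0.3674  0.124 ]
 [ 0.4028 -0.3507  0.124 ]] [ 0.5412 -0.1393  0.124 ]
hand [[ 0.5484 -0.2201  0.084 ]
 [ 0.5469 -0.2919  0.084 ]
 [ 0.5089 -0.2906  0.084 ]
 [ 0.5084 -0.2169  0.084 ]] [ 0.5281 -0.2549  0.084 ]
-0.39772743615293393 0.07274100607062388
hs side top [[ 0.5161 -0.2181  0.084 ]
 [ 0.5509 -0.2215  0.084 ]
 [ 0.5482 -0.2887  0.084 ]
 [ 0.515  -0.2855  0.084 ]]
stand [[0.5392 0.3569 0.022 ]
 [0.5285 0.2428 0.022 ]
 [0.4465 0.2484 0.022 ]
 [0.4593 0.362  0.022 ]] [0.4934 0.3025 0.022 ]
-5.883850470484191 0.11450195061801086
[[0.498  0.325  0.036 ]
 [0.4951 0.283  0.036 ]] [0.4966 0.304  0.036 ]
-3.998502189300794 0.042121934808772896
[[0.4584 0.3663 0.022 ]
 [0.5433 0.3575 0.022 ]
 [0.5343 0.2432 0.022 ]
 [0.4517 0.2494 0.022 ]] [0.4969 0.3041 0.022 ]
```

```bash
cat >> h.py <<'E'
from scipy.spatial.transform import Rotation as Ro
np.set_printoptions(precision=4,suppress=True)
CY=np.radians(-7.2); CC=np.array([.539,-.138])
def case(x,y):
    c,s=np.cos(CY),np.sin(CY); return CC+np.array([c*x-s*y,s*x+c*y])
def uncase(p):
    c,s=np.cos(CY),np.sin(CY); a=np.array(p[:2])-CC; return np.array([c*a[0]+s*a[1],-s*a[0]+c*a[1]])
def plan(p,yawdeg):
    s=env.read_state(); R=Ro.from_euler('xyz',s['ee_rot']); T=Ro.from_euler('xyz',[np.pi,0,np.radians(yawdeg)])
    print('shift',R.inv().apply(np.array(p)-s['tcp_pos']),'turn',np.degrees((R.inv()*T).as_rotvec()))
def st():
    s=env.read_state(); print(round(float(s['time']),2),s['tcp_pos'],np.degrees(s['ee_rot']),'F',s['force'],'M',s['ft_torque'],'w',s['grip_width'],'case',uncase(s['tcp_pos']))
E
python3 -c "
from h import *
p=case(0,-.203);print(p);plan([p[0],p[1],.2],-7.2)"
```

```text
[ 0.5136 -0.3394]
shift [-0.7067  0.5881  0.0315] turn [ 0.0315  0.0516 80.9418]
```

```bash
python3 -m creep '[[[-0.35,0.3,0],[0,0,40],255],[[-0.35,0.3,0],[0,0,40],255],[[-0.35,0.3,0],[0,0,40],255],[[-0.35,0.3,0],[0,0,40],255],[[-0.35,0.3,0],[0,0,40],255],[[-0.35,0.3,0],[0,0,40],255],[[-0.35,0.3,0],[0,0,40],255],[[-0.35,0.3,0],[0,0,40],255],[[-0.35,0.3,0],[0,0,40],255],[[-0.35,0.3,0],[0,0,40],255],[[-0.35,0.3,0],[0,0,40],255],[[-0.7067,0.5881,0.03],[0,0,81],255],[[-0.7067,0.5881,0.03],[0,0,81],255],[[-0.7067,0.5881,0.03],[0,0,81],255],[[-0.7067,0.5881,0.03],[0,0,81],255],[[-0.7067,0.5881,0.03],[0,0,81],255],[[-0.7067,0.5881,0.03],[0,0,81],255],[[-0.7067,0.5881,0.03],[0,0,81],255],[[-0.7067,0.5881,0.03],[0,0,81],255],[[-0.7067,0.5881,0.03],[0,0,81],255]]' 30
python3 -c "
from h import *
st()
p=case(0,-.203);plan([p[0],p[1],.2],-7.2)"
```

```text
time: 1.82
tcp_pos: [0.4804, -0.261, 0.2065]
ee_rot: [-3.141, 0.0, -0.127]
force: [1.0, -0.3, -0.0]
grip_width: -0.0002
1.82 [ 0.4804 -0.261   0.2065] [-179.9866    0.0149   -7.2897] F [ 1.0452 -0.2581 -0.0184] M [ 0.0333 -0.0458  0.0473] w -0.00015480808921627747 case [-0.0428 -0.1294]
shift [0.0429 0.0736 0.0065] turn [-0.0134  0.0149 -0.0897]
```

```bash
python3 -m creep '[[[0.043,0.0736,0.02],[0,0,0],255],[[0.043,0.0736,0.02],[0,0,0],255],[[0.043,0.0736,0.02],[0,0,0],255],[[0.043,0.0736,0.02],[0,0,0],255]]'
python3 -c "
from h import *
st(); snap('wrist','w1')
p=case(0,-.203);plan([p[0],p[1],.118],-7.2)"
```

```text
time: 2.15
tcp_pos: [0.5132, -0.339, 0.1848]
ee_rot: [-3.14, 0.002, -0.129]
force: [-0.2, 1.0, 0.1]
grip_width: -0.0003
2.15 [ 0.5132 -0.339   0.1848] [-179.9264    0.1244   -7.3951] F [-0.1985  1.0482  0.0626] M [ 0.0278 -0.0067  0.0341] w -0.0002796817941944897 case [-0.0004 -0.2027]
shift [0.0009 0.0019 0.0677] turn [-0.0806  0.1071 -0.1284]
```

View pics/w1.png

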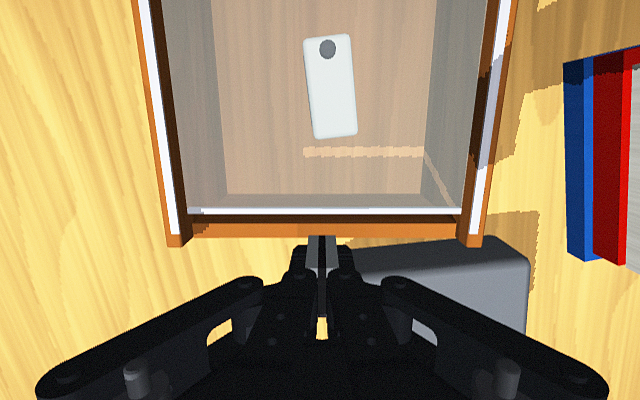

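The wrist view shows the pane's outer edge as a light strip at about row 210, columns 188–462. The handset top spans (303,37)–(357,137), with its antenna at (328,49).

Run:
```python
from h import *
d=load('w1')
for u,v,z in [(188,213,.107),(330,210,.107),(462,207,.107),(168,246,.124),(482,246,.124),(186,236,.104),(460,236,.104),(135,0,.124),(514,0,.124)]:
    p=onz(d,u,v,z);print((u,v),p,uncase(p))
g=cv2.cvtColor(d['img'],cv2.COLOR_BGR2HSV)
m=((g[...,2]>205)&(g[...,1]<40)).astype('u1'); m[:, :290]=0;m[:,370:]=0;m[150:]=0
m=cv2.morphologyEx(m,cv2.MORPH_OPEN,np.ones((3,3)))
c=max(cv2.findContours(m,0,2)[0],key=cv2.contourArea); r=cv2.minAreaRect(c); b=cv2.boxPoints(r); print(r,b)
P=np.array([onz(d,*q,.084) for q in b]);print(P,P.mean(0), uncase(P.mean(0)))
a=onz(d,328,49,.094); print('ant',a)
```

```text
(188, 213) [ 0.4106 -0.3303  0.107 ] [-0.1033 -0.2069]
(330, 210) [ 0.5185 -0.3418  0.107 ] [ 0.0052 -0.2048]
(462, 207) [ 0.618  -0.3523  0.107 ] [ 0.1052 -0.2027]
(168, 246) [ 0.3986 -0.3486  0.124 ] [-0.1129 -0.2266]
(482, 246) [ 0.6247 -0.3777  0.124 ] [ 0.1151 -0.2271]
(186, 236) [ 0.4029 -0.3496  0.104 ] [-0.1085 -0.2269]
(460, 236) [ 0.6175 -0.3772  0.104 ] [ 0.1079 -0.2275]
(135, 0) [ 0.4203 -0.1928  0.124 ] [-0.1109 -0.0692]
(514, 0) [ 0.642  -0.2218  0.124 ] [ 0.1127 -0.0702]
((331.4929504394531, 85.94085693359375), (101.35286712646484, 47.221221923828125), 83.1572265625) [[302.0127  38.4385]
 [348.8975  32.8123]
 [360.9732 133.4432]
 [314.0884 139.0694]]
[[ 0.5139 -0.2168  0.084 ]
 [ 0.5481 -0.2175  0.084 ]
 [ 0.5499 -0.2897  0.084 ]
 [ 0.5128 -0.2892  0.084 ]] [ 0.5312 -0.2533  0.084 ] [ 0.0067 -0.1154]
ant [ 0.5313 -0.2281  0.094 ]
```

```bash
sed -i 's/CC=np.array(\[.539,-.138\])/CC=np.array([.539,-.1355])/' h.py; python3 -m creep '[[[0,0,0.03],[0,0,0],255],[[0,0,0.06],[0,0,0],255],[[0,0,0.068],[0,0,0],255],[[0,0,0.070],[0,0,0],255],[[0,0,0.0715],[0,0,0],255],[[0,0,0.0715],[0,0,0],255]]'; python3 -c "
from h import *
st()"
```

```text
time: 2.7
tcp_pos: [0.5142, -0.3374, 0.1171]
ee_rot: [3.141, -0.002, -0.126]
force: [-0.2, 0.3, 0.4]
grip_width: -0.0
2.7 [ 0.5142 -0.3374  0.1171] [179.9377  -0.0987  -7.2305] F [-0.2241  0.2892  0.359 ] M [ 0.0039 -0.019  -0.0091] w -4.561600910056589e-05 case [ 0.0007 -0.2034]
```

```bash
for i in 1 2; do python3 -m creep '[[[0,0,0.001],[0,0,0],255],[[0,0,0.002],[0,0,0],255],[[0,0,0.003],[0,0,0],255],[[0,0,0.003],[0,0,0],255]]' | egrep 'pos|force'; done; python3 -m creep '[[[0,0,0.001],[0,0,0],255],[[0,0,0.001],[0,0,0],255]]'| egrep 'pos|force'
```

```text
tcp_pos: [0.5136, -0.3374, 0.1128]
force: [1.2, -0.5, -0.0]
tcp_pos: [0.5135, -0.3373, 0.1094]
force: [0.1, 0.9, -0.1]
tcp_pos: [0.5136, -0.3375, 0.1092]
force: [-2.3, 0.7, 7.3]
```

```bash
python3 -m creep '[[[0,0,0.0003],[0,0,0],255],[[0,0,0.0003],[0,0,0],255],[[0,-0.003,0.0003],[0,0,0],255],[[0,-0.008,0.0003],[0,0,0],255],[[0,-0.013,0.0003],[0,0,0],255],[[0,-0.015,0.0003],[0,0,0],255]]'; python3 -c "
from h import *
st();snap('wrist','w2')"
```

```text
time: 4.03
tcp_pos: [0.5155, -0.3228, 0.1092]
ee_rot: [3.14, -0.001, -0.127]
force: [-3.7, -1.3, 8.3]
grip_width: 0.0001
4.03 [ 0.5155 -0.3228  0.1092] [179.9104  -0.0327  -7.2719] F [-3.6696 -1.2914  8.3078] M [-0.2449  0.7758 -0.0463] w 6.594005808899166e-05 case [ 0.0001 -0.1887]
```

View pics/w2.png

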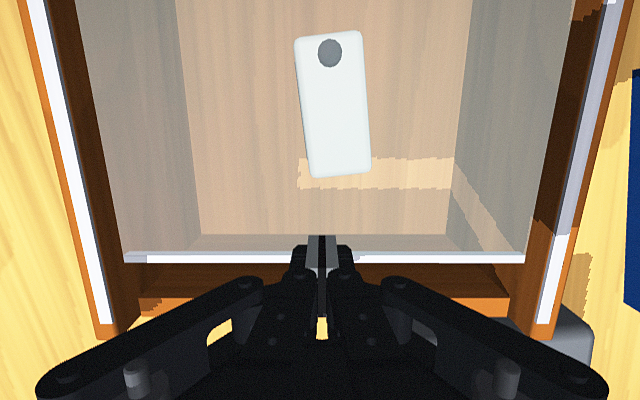

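The pane edge (row 258) is now clear of the end wall (row 303), so it follows the fingers. I'll keep dragging.

```bash
python3 -m creep '[[[0,-0.005,0],[0,0,0],255],[[0,-0.013,0],[0,0,0],255],[[0,-0.021,0],[0,0,0],255],[[0,-0.029,0],[0,0,0],255],[[0,-0.037,0],[0,0,0],255],[[0,-0.045,0],[0,0,0],255],[[0,-0.053,0],[0,0,0],255],[[0,-0.06,0],[0,0,0],255],[[0,-0.06,0],[0,0,0],255]]'; python3 -c "
from h import *
st();snap('wrist','w3')"
```

```text
time: 4.83
tcp_pos: [0.5233, -0.2622, 0.1092]
ee_rot: [3.141, -0.001, -0.126]
force: [-3.0, 1.4, 9.3]
grip_width: 0.0001
4.83 [ 0.5233 -0.2622  0.1092] [179.9664  -0.0412  -7.2249] F [-3.0477  1.3757  9.3156] M [ 0.4182  0.5696 -0.0166] w 7.53325900820907e-05 case [ 0.0003 -0.1277]
```

View pics/w3.png

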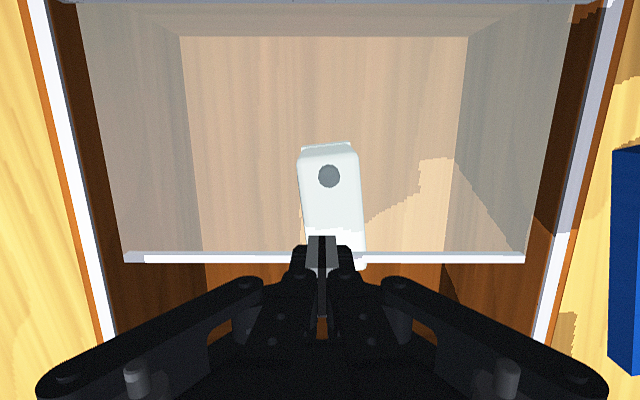

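```bash
python3 -m creep '[[[0,-0.005,0],[0,0,0],255],[[0,-0.013,0],[0,0,0],255],[[0,-0.021,0],[0,0,0],255],[[0,-0.029,0],[0,0,0],255],[[0,-0.037,0],[0,0,0],255],[[0,-0.045,0],[0,0,0],255],[[0,-0.053,0],[0,0,0],255],[[0,-0.061,0],[0,0,0],255],[[0,-0.069,0],[0,0,0],255],[[0,-0.075,0],[0,0,0],255],[[0,-0.075,0],[0,0,0],255]]'; python3 -c "
from h import *
st();d=snap('wrist','w4')
for q in [(200,258),(450,258),(320,258)]: print(uncase(onz(d,*q,.109)))"
```

```text
time: 5.8
tcp_pos: [0.5328, -0.1879, 0.1091]
ee_rot: [3.141, -0.001, -0.126]
force: [-2.5, 1.6, 9.6]
grip_width: -0.0001
5.8 [ 0.5328 -0.1879  0.1091] [179.9759  -0.0493  -7.2185] F [-2.5495  1.621   9.6361] M [ 0.449   0.5909 -0.0232] w -9.276702134762128e-05 case [ 0.0004 -0.0527]
[-0.0629 -0.0564]
[ 0.0661 -0.0565]
[-0.001  -0.0564]
```

View pics/w4.png

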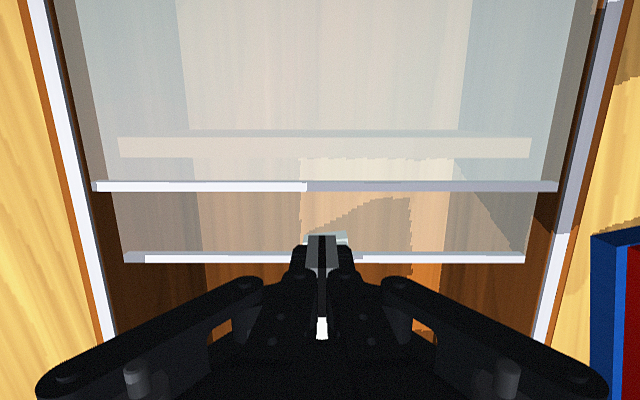

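```bash
python3 -c "
from h import *
d=load('w4')
for r in (181,186,191): print(r,uncase(onz(d,320,r,.120)))
for r in (252,258,263): print(r,uncase(onz(d,320,r,.109)),uncase(onz(d,320,r,.104)))
print(proj(d,list(env.read_state()['tcp_pos'])), -np.array(d['R']).T@d['t'])"
```

```text
181 [-0.0009 -0.0135]
186 [-0.0009 -0.0158]
191 [-0.0009 -0.0181]
252 [-0.001 -0.053] [-0.001  -0.0554]
258 [-0.001  -0.0564] [-0.001  -0.0589]
263 [-0.001  -0.0593] [-0.001  -0.0618]
(np.float64(322.76075985099493), np.float64(251.860712846717)) [ 0.5406 -0.1209  0.2523]
```

```bash
python3 -m creep '[[[0,0,-0.008],[0,0,0],255],[[0,0,-0.008],[0,0,0],255],[[0,0.024,-0.008],[0,0,0],255],[[0,0.024,-0.008],[0,0,0],255],[[0,0.024,0],[0,0,0],255],[[0,0.024,0.003],[0,0,0],255],[[0,0.024,0.0033],[0,0,0],255],[[0,0.024,0.0033],[0,0,0],255],[[0,0.018,0.0033],[0,0,0],255],[[0,0.012,0.0033],[0,0,0],255],[[0,0.008,0.0033],[0,0,0],255]]'; python3 -c "
from h import *
st();d=snap('wrist','w5')"
```

```text
time: 6.77
tcp_pos: [0.5316, -0.1957, 0.105]
ee_rot: [3.141, -0.0, -0.126]
force: [-0.8, -1.4, -0.7]
grip_width: 0.0003
6.77 [ 0.5316 -0.1957  0.105 ] [179.9813  -0.0047  -7.2397] F [-0.7822 -1.4287 -0.6837] M [-0.3837  0.0057 -0.0087] w 0.00034826049722651965 case [ 0.0002 -0.0606]
```

View pics/w5.png

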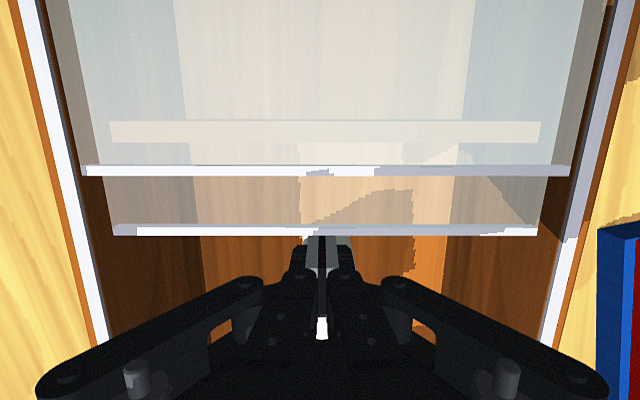

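```bash
python3 -m creep '[[[0,-0.003,0],[0,0,0],255],[[0,-0.006,0],[0,0,0],255],[[0,-0.008,0],[0,0,0],255],[[0,-0.008,0],[0,0,0],255]]' | egrep 'pos|force'; for i in 1 2; do python3 -m creep '[[[0,-0.001,0],[0,0,0],255],[[0,-0.002,0],[0,0,0],255],[[0,-0.002,0],[0,0,0],255]]'| egrep 'pos|force';done; python3 -c "
from h import *
st()"
```

```text
tcp_pos: [0.5326, -0.188, 0.105]
force: [-0.2, 0.4, 0.2]
tcp_pos: [0.5328, -0.1865, 0.1049]
force: [-0.6, -0.1, -0.0]
tcp_pos: [0.533, -0.185, 0.1049]
force: [-1.3, -3.6, -0.0]
7.65 [ 0.533  -0.185   0.1049] [179.9469  -0.0058  -7.2789] F [-1.2662 -3.5875 -0.032 ] M [-0.8431  0.1032 -0.0305] w -0.00013102361852324537 case [ 0.0002 -0.0498]
```

```bash
for i in 1 2 ; do python3 -m creep '[[[0,-0.001,0],[0,0,0],255],[[0,-0.001,0],[0,0,0],255]]'| egrep 'pos|force';done; python3 -c "
from h import *
st();snap('wrist','w6')"
```

```text
tcp_pos: [0.5331, -0.1848, 0.105]
force: [-1.3, -7.6, -0.2]
tcp_pos: [0.5331, -0.1846, 0.105]
force: [-2.1, -11.2, -0.4]
7.98 [ 0.5331 -0.1846  0.105 ] [179.7635   0.0031  -7.3344] F [ -2.0791 -11.2226  -0.4286] M [-2.4536  0.5226 -0.0066] w -0.00011135436398729806 case [ 0.0003 -0.0495]
```

View pics/w6.png

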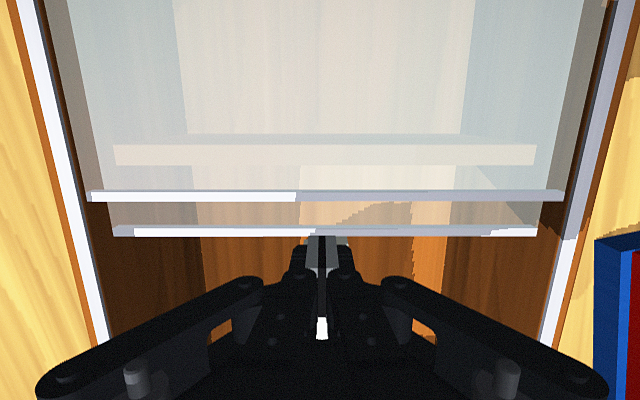

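The pane is at its stop: the force rises to 11 N without motion, and the tip face is at case y = -38.5 mm as expected. I'll back off and look at the handset from above.

```bash
python3 -m creep '[[[0,0.006,0],[0,0,0],255],[[0,0.008,0],[0,0,0],255],[[0,0.012,-0.03],[0,0,0],255],[[0,0.012,-0.08],[0,0,0],255],[[0,0.08,-0.12],[0,0,0],0],[[0,0.12,-0.12],[0,0,0],0],[[0,0.12,-0.12],[0,0,0],0],[[0,0.12,-0.12],[0,0,0],0],[[0,0.12,-0.12],[0,0,0],0],[[0,0.12,-0.12],[0,0,0],0]]'; python3 -c "
from h import *
st();snap('wrist','w7');snap('top','t7')"
```

```text
time: 8.87
tcp_pos: [0.5178, -0.301, 0.2243]
ee_rot: [-3.14, 0.001, -0.127]
force: [-0.2, -0.0, -0.8]
grip_width: 0.0726
8.87 [ 0.5178 -0.301   0.2243] [-179.9173    0.0406   -7.2843] F [-0.1555 -0.0489 -0.7731] M [ 0.0058 -0.0182  0.0335] w 0.07255640990653031 case [-0.0003 -0.1669]
```

View pics/w7.png

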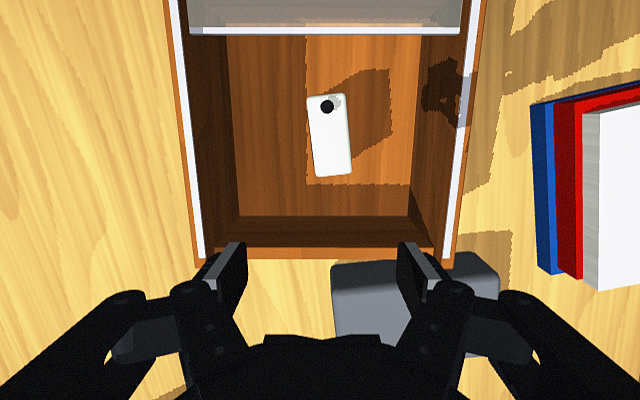

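View pics/t7.png

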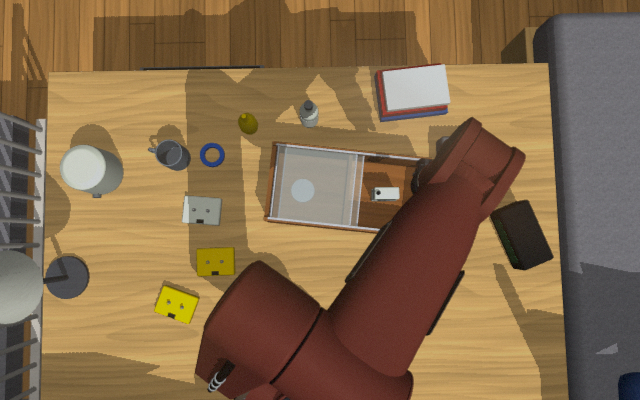

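Run:
```python
from h import *
d=load('w7')
g=cv2.cvtColor(d['img'],cv2.COLOR_BGR2HSV)
def rect(d,m,z):
    m=cv2.morphologyEx(m.astype('u1'),cv2.MORPH_CLOSE,np.ones((15,15)))
    c=max(cv2.findContours(m,0,2)[0],key=cv2.contourArea)
    q=np.array([onz(d,u+0.,v+0.,z)[:2] for [[u,v]] in c],'f4')*1000
    r=cv2.minAreaRect(q); b=cv2.boxPoints(r); print(r,'\n',b); return r
m=(g[...,1]<60)&(g[...,2]>120); m[:80]=0;m[185:]=0;m[:,:290]=0;m[:,370:]=0
r=rect(d,m,.084)
print('ant',onz(d,327,106,.094))
t=load('t7'); g=cv2.cvtColor(t['img'],cv2.COLOR_BGR2HSV)
m=(g[...,1]<60)&(g[...,2]>120); m[:180]=0;m[205:]=0;m[:,:368]=0;m[:,405:]=0
rect(t,m,.084)
plan([r[0][0]/1000,r[0][1]/1000,.15],-2)
```

```text
((530.43115234375, -252.8979949951172), (73.12503814697266, 35.03211975097656), 89.26197814941406) 
 [[ 512.4456 -289.2319]
 [ 547.4748 -289.6831]
 [ 548.4167 -216.5641]
 [ 513.3875 -216.1129]]
ant [ 0.5312 -0.2269  0.094 ]
((527.434326171875, -250.95367431640625), (79.46183776855469, 38.333438873291016), 88.82196044921875) 
 [[ 507.4548 -290.2821]
 [ 545.7802 -291.0703]
 [ 547.4138 -211.6252]
 [ 509.0885 -210.8371]]
shift [ 0.0066 -0.0485  0.0743] turn [-0.0758  0.0585 -5.2046]
```

```bash
python3 -c "
from h import *
plan([.5303,-.253,.15],-1)"; python3 -m creep '[[[0.0065,-0.0483,0.05],[0,0,-6],0],[[0.0065,-0.0483,0.05],[0,0,-6.2],0],[[0.0065,-0.0483,0.05],[0,0,-6.2],0],[[0.0065,-0.0483,0.05],[0,0,-6.2],0],[[0.0065,-0.0483,0.05],[0,0,-6.2],0]]'; python3 -c "
from h import *
st();d=snap('wrist','w8')
s=env.read_state()['tcp_pos']
plan([.5303,-.253,.041],-1)"
```

```text
shift [ 0.0064 -0.0484  0.0743] turn [-0.0763  0.0579 -6.2046]
time: 9.38
tcp_pos: [0.531, -0.2542, 0.1753]
ee_rot: [3.141, -0.0, -0.018]
force: [0.6, 0.4, 0.7]
grip_width: 0.0853
9.38 [ 0.531  -0.2542  0.1753] [179.9824  -0.0147  -1.0055] F [0.6375 0.4027 0.6665] M [-0.0333  0.0186 -0.0194] w 0.08525871004020585 case [ 0.0069 -0.1187]
shift [-0.0011 -0.0019  0.1347] turn [ 0.0491 -0.064  -0.0474]
```

View pics/w8.png

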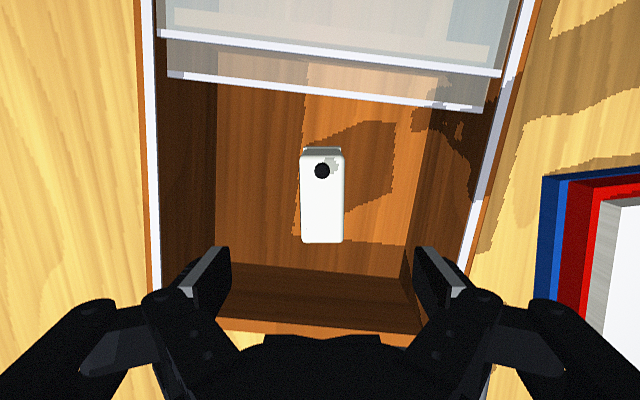

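```bash
cat >> h.py <<'E'
def rect(d,m,z,k=15):
    m=cv2.morphologyEx(m.astype('u1'),cv2.MORPH_CLOSE,np.ones((k,k)))
    c=max(cv2.findContours(m,0,2)[0],key=cv2.contourArea)
    q=np.array([onz(d,u,v,z)[:2] for [[u,v]] in c],'f4')*1000
    r=cv2.minAreaRect(q); b=cv2.boxPoints(r); print(np.round(r[0],1),np.round(r[1],1),r[2],'\n',np.round(b,1)); return r
E
python3 - <<'E'
from h import *
d=load('w8')
g=cv2.cvtColor(d['img'],cv2.COLOR_BGR2HSV)
m=(g[...,1]<60)&(g[...,2]>140); m[:154]=0;m[250:]=0;m[:,:290]=0;m[:,355:]=0
m[150:185,310:340]|=True; m[:154]=0
r=rect(d,m,.084)
E
```

```text
[ 530.4 -252. ] [73.2 34.7] 89.5740737915039 
 [[ 512.8 -288.5]
 [ 547.5 -288.7]
 [ 548.  -215.5]
 [ 513.3 -215.3]]
```

```bash
python3 -m creep '[[[-0.0008,-0.0017,0.03],[0,0,0],0],[[-0.0008,-0.0017,0.06],[0,0,0],0],[[-0.0008,-0.0017,0.09],[0,0,0],0],[[-0.0008,-0.0017,0.115],[0,0,0],0],[[-0.0008,-0.0017,0.13],[0,0,0],0],[[-0.0008,-0.0017,0.135],[0,0,0],0],[[-0.0008,-0.0017,0.135],[0,0,0],0],[[-0.0008,-0.0017,0.135],[0,0,0],0]]'; python3 -c "
from h import *
st()"
```

```text
time: 10.1
tcp_pos: [0.5306, -0.2537, 0.041]
ee_rot: [3.141, -0.001, -0.019]
force: [0.0, 0.2, -0.1]
grip_width: 0.0854
10.1 [ 0.5306 -0.2537  0.041 ] [179.9494  -0.0777  -1.09  ] F [ 0.0131  0.1536 -0.1199] M [-0.0397 -0.0231 -0.0554] w 0.08544771716831 case [ 0.0065 -0.1183]
```

Now I'll close the gripper with moderate force.

```bash
python3 -m creep '[[[0,-0.0005,0],[0,0,0],255],[[0,-0.0005,0],[0,0,0],255],[[0,-0.0005,0],[0,0,0],255],[[0,-0.0005,0],[0,0,0],255],[[0,-0.0005,0],[0,0,0],255],[[0,-0.0005,0],[0,0,0],255],[[0,-0.0005,0],[0,0,0],255],[[0,-0.0005,0],[0,0,0],255],[[0,-0.0005,0],[0,0,0],255],[[0,-0.0005,0],[0,0,0],255]]' 35; python3 -c "
from h import *
st()"
```

```text
time: 10.93
tcp_pos: [0.5303, -0.2526, 0.0406]
ee_rot: [3.141, -0.001, -0.018]
force: [-0.2, 0.8, 6.4]
grip_width: 0.0355
10.93 [ 0.5303 -0.2526  0.0406] [179.9632  -0.0566  -1.0578] F [-0.176   0.7913  6.3507] M [ 0.0602  0.2168 -0.038 ] w 0.035499455338081964 case [ 0.0061 -0.1172]
```

```bash
python3 -m creep '[[[0,0,-0.003],[0,0,0],255],[[0,0,-0.01],[0,0,0],255],[[0,0,-0.02],[0,0,0],255],[[0,0,-0.04],[0,0,0],255],[[0,0,-0.06],[0,0,0],255],[[0,0,-0.085],[0,0,0],255],[[0,0,-0.11],[0,0,0],255],[[0,0,-0.135],[0,0,0],255],[[0,0,-0.155],[0,0,0],255],[[0,0,-0.165],[0,0,0],255],[[0,0,-0.17],[0,0,0],255],[[0,0,-0.17],[0,0,0],255],[[0,0,-0.17],[0,0,0],255]]'; python3 -c "
from h import *
st();snap('wrist','w9');snap('side','s9'); plan([.495,.303,.21],-5.2)"
```

```text
time: 12.02
tcp_pos: [0.5295, -0.2521, 0.209]
ee_rot: [-3.141, 0.001, -0.019]
force: [-0.8, 0.3, -1.9]
grip_width: 0.0356
12.02 [ 0.5295 -0.2521  0.209 ] [-179.9654    0.0605   -1.0609] F [-0.8102  0.2546 -1.9489] M [-0.0142 -0.01   -0.0258] w 0.035622079998979726 case [ 0.0051 -0.1168]
shift [-0.0445 -0.5542 -0.0008] turn [-0.0676  0.1153  4.1383]
```

View pics/w9.png

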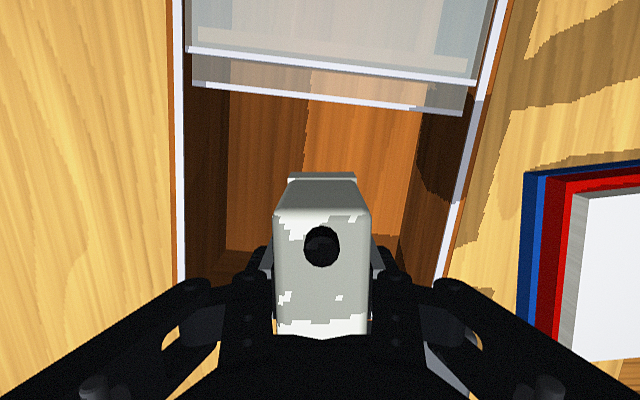

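View pics/s9.png

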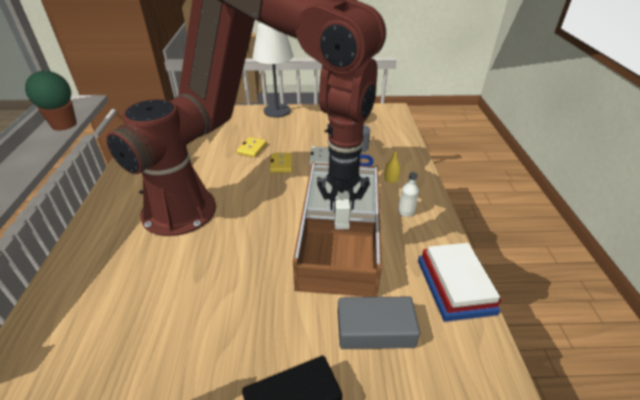

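```bash
python3 -m creep '[[[0,-0.01,0],[0,0,0],255],[[-0.003,-0.03,0],[0,0,0.5],255],[[-0.006,-0.06,0],[0,0,1],255],[[-0.009,-0.09,0],[0,0,1.5],255],[[-0.012,-0.12,0],[0,0,2],255],[[-0.016,-0.15,0],[0,0,2.5],255],[[-0.02,-0.18,0],[0,0,3],255],[[-0.023,-0.21,0],[0,0,3.5],255],[[-0.027,-0.24,0],[0,0,4],255],[[-0.03,-0.27,0],[0,0,4.1],255],[[-0.034,-0.30,0],[0,0,4.1],255],[[-0.038,-0.33,0],[0,0,4.1],255],[[-0.042,-0.36,0],[0,0,4.1],255],[[-0.044,-0.39,0],[0,0,4.1],255],[[-0.044,-0.415,0],[0,0,4.1],255],[[-0.044,-0.432,0],[0,0,4.1],255],[[-0.044,-0.44,0],[0,0,4.1],255],[[-0.044,-0.44,0],[0,0,4.1],255],[[-0.044,-0.44,0],[0,0,4.1],255],[[-0.044,-0.44,0],[0,0,4.1],255]]'; python3 -c "
from h import *
st();snap('wrist','w10');snap('top','t10')"
```

```text
time: 13.78
tcp_pos: [0.4938, 0.1875, 0.2096]
ee_rot: [3.141, 0.0, -0.091]
force: [0.1, -0.5, -0.6]
grip_width: 0.0357
13.78 [0.4938 0.1875 0.2096] [179.9695   0.0278  -5.201 ] F [ 0.1162 -0.5105 -0.6105] M [-0.0558 -0.0051 -0.0341] w 0.03571657076924623 case [-0.0853  0.3148]
```

View pics/w10.png

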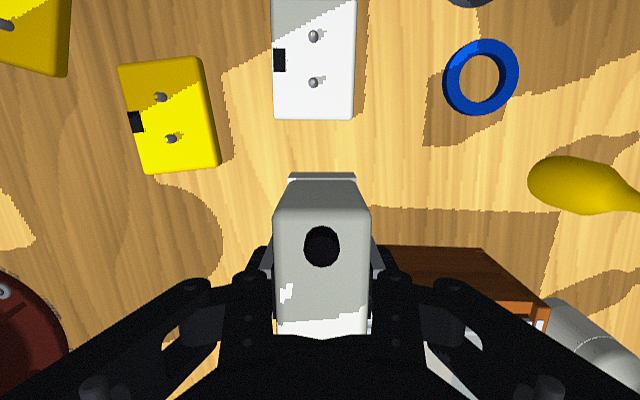

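View pics/t10.png

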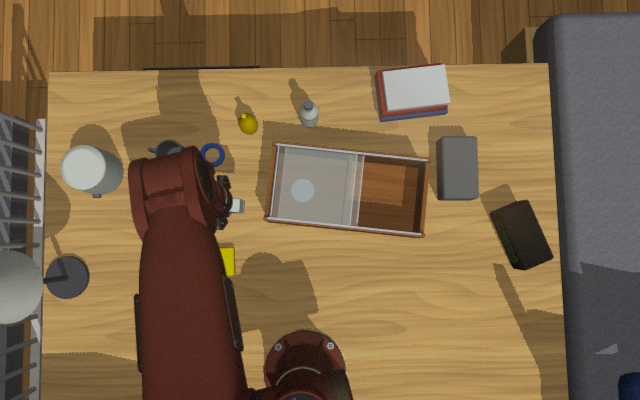

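```bash
python3 -c "
from h import *
i=load('w10')['img']
cv2.imwrite('pics/w10z.png',cv2.resize(i[0:130,250:380],None,fx=4.5,fy=4.5,interpolation=cv2.INTER_NEAREST))
cv2.imwrite('pics/w10h.png',cv2.resize(i[165:345,260:385],None,fx=3.3,fy=3.3,interpolation=cv2.INTER_NEAREST))"
```

View pics/w10z.png

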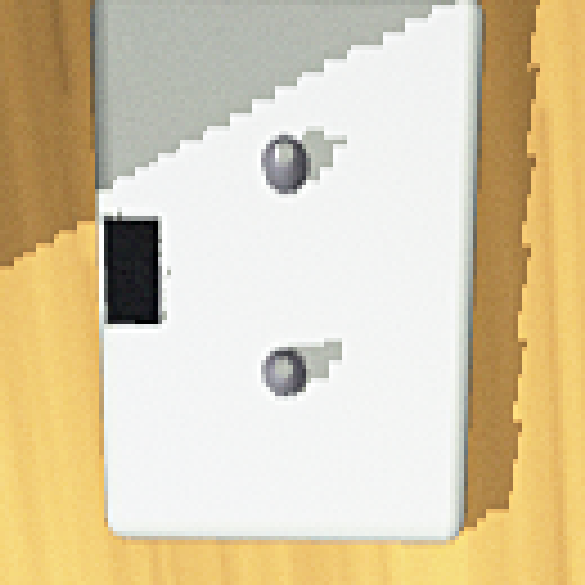

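View pics/w10h.png

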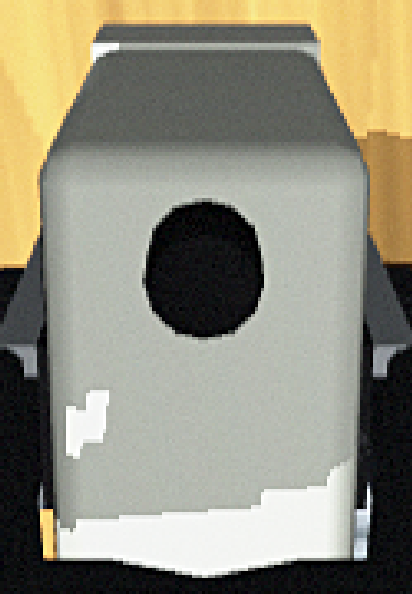

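Run:
```python
from h import *
d=load('w10'); tcp=np.array([.4938,.1875,.2096]);a=np.radians(-5.2)
R=np.array([[np.cos(a),-np.sin(a)],[np.sin(a),np.cos(a)]])
for z,n in [(.2096+.0434,'top'),(.2096-.0306,'foot')]:
    for x in (-.018,.018):
        p=tcp[:2]+R@[x,.037]; print(n,proj(d,[*p,z]))
# antenna top
p=tcp[:2]+R@[0,.026]; print('ant',proj(d,[*p,.2096+.0534]),proj(d,[*p,.2096+.0434]))
Q=lambda u,v:(250+u/4.5-.4,v/4.5-.4)
b=[onz(d,*Q(286,168),.022),onz(d,*Q(286,371),.022)]
print('pegbase',b,(b[0]+b[1])/2,np.linalg.norm(b[0]-b[1]),np.degrees(np.arctan2(b[0][0]-b[1][0],b[0][1]-b[1][1])))
for q in [(97,100),(107,500),(480,100),(465,500),(285,540)]: print(onz(d,*Q(*q),.022))
g=d['img'];
# peg mask
for sl in [(slice(25,46),slice(300,326)),(slice(72,92),slice(300,326))]:
    m=(g[sl].max(2)<175); ys,xs=np.nonzero(m); print(xs.min()+300,xs.max()+300,ys.min()+sl[0].start,ys.max()+sl[0].start)
```

```text
top (np.float64(270.6852928948615), np.float64(207.28356845965487))
top (np.float64(375.730369015579), np.float64(207.2970260004398))
foot (np.float64(291.4784111296207), np.float64(169.85624905714454))
foot (np.float64(353.8482062058608), np.float64(169.85652416042734))
ant (np.float64(323.2864794719051), np.float64(249.22384860255562)) (np.float64(323.1593367538542), np.float64(237.16443044274487))
pegbase [array([0.4976, 0.3293, 0.022 ]), array([0.4936, 0.2879, 0.022 ])] [0.4956 0.3086 0.022 ] 0.04161459032699859 5.62989472871364
[0.4583 0.3463 0.022 ]
[0.4494 0.2638 0.022 ]
[0.5407 0.3387 0.022 ]
[0.5322 0.2562 0.022 ]
[0.4897 0.2511 0.022 ]
300 325 27 42
308 318 77 87
```

```bash
python3 -m creep '[[[0,-0.012,0.02],[0,0,0.4],255],[[0,-0.024,0.045],[0,0,0.4],255],[[0,-0.03,0.07],[0,0,0.4],255],[[0,-0.03,0.085],[0,0,0.4],255],[[0,-0.03,0.09],[0,0,0.4],255],[[0,-0.03,0.09],[0,0,0.4],255],[[0,-0.03,0.09],[0,0,0.4],255],[[0,-0.03,0.09],[0,0,0.4],255]]'; python3 -c "
from h import *
st();snap('wrist','w11')"
```

```text
time: 14.55
tcp_pos: [0.4977, 0.2181, 0.1212]
ee_rot: [-3.141, -0.002, -0.098]
force: [0.3, 0.0, -0.7]
grip_width: 0.0357
14.55 [0.4977 0.2181 0.1212] [-179.9627   -0.1067   -5.6035] F [ 0.2687  0.007  -0.6905] M [-0.0053 -0.0045 -0.0544] w 0.03573141366997213 case [-0.0853  0.3456]
```

View pics/w11.png

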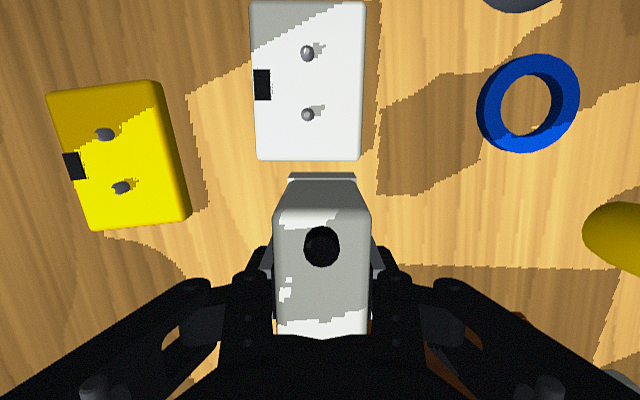

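Run:
```python
from h import *
d=load('w11'); g=d['img'].astype(int)
i=d['img']; cv2.imwrite('pics/w11z.png',cv2.resize(i[0:170,245:370],None,fx=3.5,fy=3.5,interpolation=cv2.INTER_NEAREST))
hs=cv2.cvtColor(d['img'],cv2.COLOR_BGR2HSV)
B=[]
for (r0,r1) in [(42,66),(104,126)]:
    m=(g[r0:r1,297:314].max(2)<185); ys,xs=np.nonzero(m); print(xs.min()+297,xs.max()+297,ys.min()+r0,ys.max()+r0)
c=-np.array(d['R']).T@d['t'];print(c)
```

```text
300 313 43 61
301 313 106 120
[0.5035 0.2851 0.2644]
```

View pics/w11z.png

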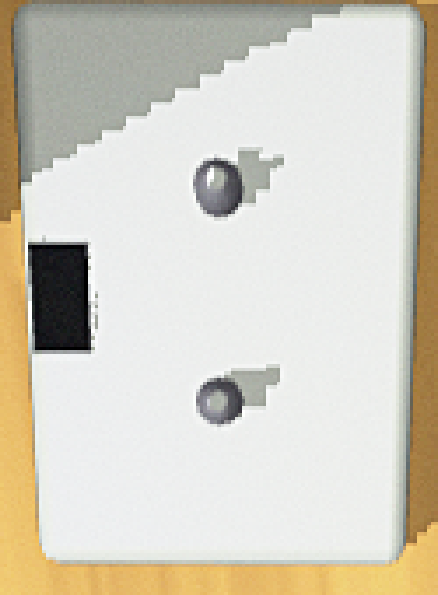

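Run:
```python
from h import *
d=load('w11')
Q=lambda u,v:(245+u/3.5-.4,v/3.5-.4)
for z,a,b in [(.022,(219,193),(220,400)),(.036,(217,176),(217,400))]:
    p=onz(d,*Q(*a),z);q=onz(d,*Q(*b),z);m=(p+q)/2;print(z,p,q,m,np.linalg.norm(p-q),np.degrees(np.arctan2(*(p-q)[:2])))
L=[onz(d,*Q(*k),.022) for k in [(22,100),(44,500),(422,100),(403,500),(225,562)]]
for l in L:print(l)
a=np.radians(-5.6);R=np.array([[np.cos(a),-np.sin(a)],[np.sin(a),np.cos(a)]]);t=env.read_state()['tcp_pos']
for h in (.0434,.0534): print(proj(d,[*(t[:2]+R@[0,.026]),t[2]+h]))
for f_ in [.4956,.3075],[.4960,.3085]: plan([*f_,.08],-5.6)
```

```text
0.022 [0.4975 0.3287 0.022 ] [0.4931 0.2873 0.022 ] [0.4953 0.308  0.022 ] 0.04164178803275798 6.0262301846793696
0.036 [0.4978 0.3293 0.036 ] [0.4931 0.2873 0.036 ] [0.4955 0.3083 0.036 ] 0.042297531965006636 6.356234598186163
[0.4594 0.35   0.022 ]
[0.4514 0.2697 0.022 ]
[0.5408 0.3421 0.022 ]
[0.5317 0.2618 0.022 ]
[0.4904 0.2519 0.022 ]
(np.float64(323.50807824136285), np.float64(236.67160143932153))
(np.float64(323.74434177857586), np.float64(248.65749679971648))
shift [-0.0109 -0.0886  0.0413] turn [-0.0452 -0.1198  0.0054]
shift [-0.0106 -0.0897  0.0413] turn [-0.0452 -0.1198  0.0054]
```

```bash
python3 -c "
from h import *
d=load('top0');print(onz(d,172,153,.09),onz(d,172,155,.05)); plan([.4958,.308,.10],-6.0); plan([.4958,.308,.072],-6.0)"
```

```text
[0.659  0.3724 0.09  ] [0.661  0.3855 0.05  ]
shift [-0.0107 -0.0892  0.0213] turn [-0.0456 -0.1197  0.4054]
shift [-0.0108 -0.0891  0.0493] turn [-0.0456 -0.1197  0.4054]
```

Mug is well clear, so I'll move over the pegs and lower.

```bash
python3 -m creep '[[[-0.002,-0.015,0],[0,0,0.4],255],[[-0.005,-0.04,0.005],[0,0,0.4],255],[[-0.008,-0.065,0.01],[0,0,0.4],255],[[-0.01,-0.083,0.015],[0,0,0.4],255],[[-0.0107,-0.0891,0.021],[0,0,0.4],255],[[-0.0107,-0.0891,0.03],[0,0,0.4],255],[[-0.0107,-0.0891,0.04],[0,0,0.4],255],[[-0.0107,-0.0891,0.044],[0,0,0.4],255],[[-0.0107,-0.0891,0.044],[0,0,0.4],255],[[-0.0107,-0.0891,0.044],[0,0,0.4],255],[[-0.0107,-0.0891,0.044],[0,0,0.4],255]]'; python3 -c "
from h import *
st();snap('wrist','w12');d=snap('side','s12');cv2.imwrite('pics/s12z.png',cv2.resize(d['img'][80:200,270:400],None,fx=4.5,fy=4.5,interpolation=cv2.INTER_CUBIC));plan([.4958,.308,.07],-6)"
```

```text
time: 15.52
tcp_pos: [0.4951, 0.3075, 0.0762]
ee_rot: [-3.141, -0.0, -0.105]
force: [0.1, -0.0, -1.4]
grip_width: 0.0354
15.52 [0.4951 0.3075 0.0762] [-179.993    -0.0208   -6.0076] F [ 0.1429 -0.0442 -1.3737] M [0.0386 0.0351 0.0588] w 0.03541946502744265 case [-0.0991  0.434 ]
shift [ 0.0006 -0.0002  0.0064] turn [-0.0242 -0.0443  0.0104]
```

View pics/s12z.png

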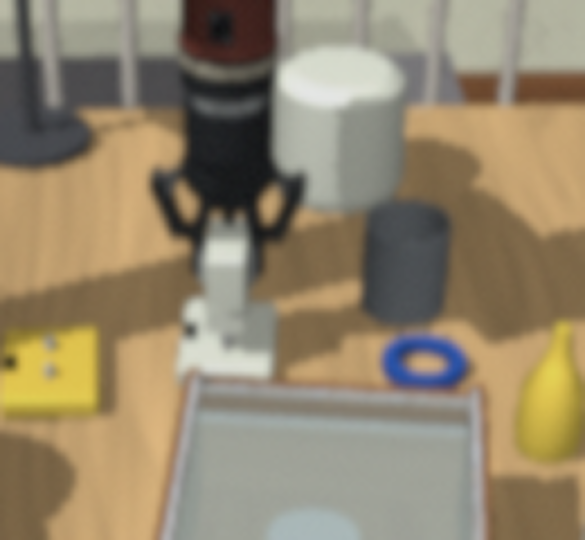

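View pics/w12.png

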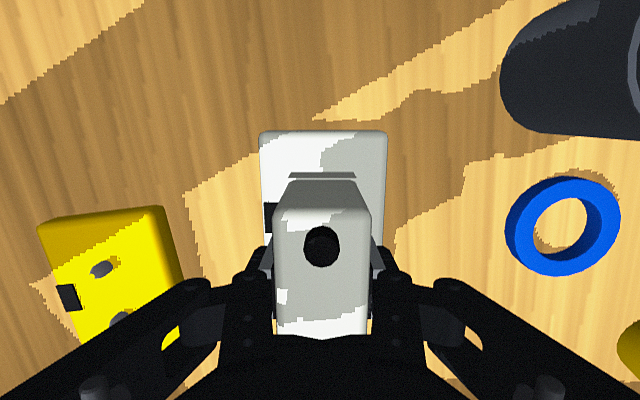

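```bash
python3 -c "
from h import *
d=load('w12')
a=np.radians(-6);R=np.array([[np.cos(a),-np.sin(a)],[np.sin(a),np.cos(a)]]);t=np.array([.4951,.3075])
for q in [(323,131),(323,134),(261,150),(261,190),(387.5,150),(386,190)]: print(q,R.T@(onz(d,*q,.022)[:2]-t))
"
```

```text
(323, 131) [0.0003 0.0578]
(323, 134) [0.0003 0.0559]
(261, 150) [-0.0397  0.0458]
(261, 190) [-0.0411  0.0193]
(387.5, 150) [0.0419 0.0458]
(386, 190) [0.0424 0.0193]
```

```bash
python3 -m creep '[[[0.0006,0,0.002],[0,0,0],255],[[0.0006,0,0.004],[0,0,0],255],[[0.0006,0,0.006],[0,0,0],255],[[0.0006,0,0.008],[0,0,0],255],[[0.0006,0,0.0095],[0,0,0],255],[[0.0006,0,0.011],[0,0,0],255],[[0.0006,0,0.012],[0,0,0],255],[[0.0006,0,0.012],[0,0,0],255]]';  python3 -c "
from h import *
st()"
```

```text
time: 16.28
tcp_pos: [0.4952, 0.3079, 0.0636]
ee_rot: [3.141, 0.0, -0.104]
force: [-0.6, 0.6, -1.6]
grip_width: 0.0355
16.28 [0.4952 0.3079 0.0636] [179.9908   0.0177  -5.9628] F [-0.5891  0.6024 -1.5914] M [-0.0184  0.0382 -0.0109] w 0.03552451500894609 case [-0.0991  0.4344]
```

```bash
python3 -m creep '[[[0,0,0.002],[0,0,0],255],[[0,0,0.004],[0,0,0],255],[[0,0,0.0055],[0,0,0],255],[[0,0,0.007],[0,0,0],255],[[0,0,0.008],[0,0,0],255],[[0,0,0.0085],[0,0,0],255],[[0,0,0.0085],[0,0,0],255]]';  python3 -c "
from h import *
st()"; for i in 1 2 ; do python3 -m creep '[[[0,0,0.0005],[0,0,0],255],[[0,0,0.001],[0,0,0],255],[[0,0,0.001],[0,0,0],255]]'|egrep 'pos|force'; done
```

```text
time: 16.87
tcp_pos: [0.4953, 0.3079, 0.0552]
ee_rot: [3.142, 0.0, -0.104]
force: [0.4, -0.2, -1.6]
grip_width: 0.0357
16.87 [0.4953 0.3079 0.0552] [179.9951   0.0072  -5.9615] F [ 0.4174 -0.1551 -1.5571] M [ 0.0002  0.0114 -0.0064] w 0.035651668265288386 case [-0.099   0.4345]
tcp_pos: [0.4953, 0.308, 0.0543]
force: [0.5, -0.5, -1.4]
tcp_pos: [0.4952, 0.308, 0.0533]
force: [-0.8, -0.2, -2.0]
```

```bash
for i in 1 2 3; do python3 -m creep '[[[0,0,0.0005],[0,0,0],255],[[0,0,0.0005],[0,0,0],255],[[0,0,0.0005],[0,0,0],255]]'|egrep 'pos|force'; done
```

```text
tcp_pos: [0.4953, 0.308, 0.0528]
force: [0.2, -0.2, -2.3]
tcp_pos: [0.4954, 0.308, 0.0526]
force: [-0.9, -1.2, 2.2]
tcp_pos: [0.4954, 0.308, 0.0525]
force: [-2.2, -0.9, 8.1]
```

```bash
python3 -m creep '[[[0,0,-0.0006],[0,0,0],255],[[0,0,-0.0006],[0,0,0],140],[[0,0,-0.0006],[0,0,0],130],[[0,0,-0.0006],[0,0,0],110],[[0,0,-0.0006],[0,0,0],80],[[0,0,-0.0006],[0,0,0],60],[[0,0,-0.0006],[0,0,0],40],[[0,0,-0.0006],[0,0,0],40],[[0,0,-0.0006],[0,0,0],40],[[0,0,-0.0006],[0,0,0],40]]'; python3 -c "
from h import *
st();snap('wrist','w13')"
```

```text
time: 18.95
tcp_pos: [0.4953, 0.308, 0.0524]
ee_rot: [3.142, 0.0, -0.104]
force: [0.0, -0.0, -0.5]
grip_width: 0.0723
18.95 [0.4953 0.308  0.0524] [179.9999   0.0011  -5.961 ] F [ 0.043  -0.0243 -0.5435] M [-0.0336  0.0088 -0.0533] w 0.07225181453795076 case [-0.0989  0.4345]
```

View pics/w13.png

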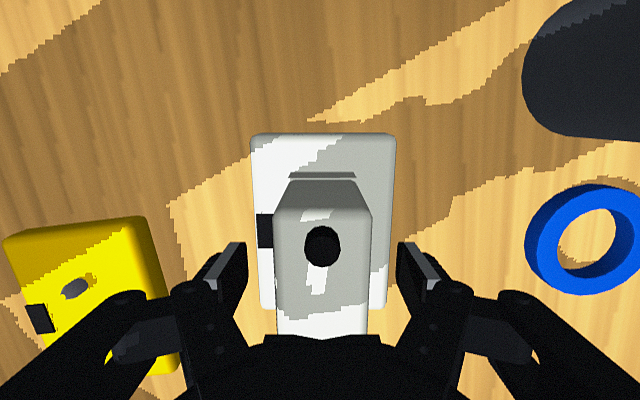

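The fingers are open at (225,270) and (415,270), clear of the upright handset. I'll retreat straight up, move away and check.

```bash
python3 -m creep '[[[0,0,-0.01],[0,0,0],40],[[0,0,-0.03],[0,0,0],40],[[0,0,-0.06],[0,0,0],40],[[0,0,-0.09],[0,0,0],40],[[0,0,-0.12],[0,0,0],40],[[0,0,-0.15],[0,0,0],40],[[0,0,-0.17],[0,0,0],40],[[0,-0.01,-0.18],[0,0,0],40],[[0,0.04,-0.18],[0,0,0],40],[[-0.04,0.07,-0.18],[0,0,0],40],[[-0.08,0.1,-0.18],[0,0,0],40],[[-0.1,0.12,-0.18],[0,0,0],40],[[-0.1,0.14,-0.18],[0,0,0],40],[[-0.1,0.14,-0.18],[0,0,0],40],[[-0.1,0.14,-0.18],[0,0,0],40],[[-0.1,0.14,-0.18],[0,0,0],40]]'; python3 -c "
from h import *
st();snap('wrist','w14');d=snap('side','s14');cv2.imwrite('pics/s14z.png',cv2.resize(d['img'][100:300,270:430],None,fx=3,fy=3,interpolation=cv2.INTER_CUBIC));snap('top','t14')"
```

```text
time: 20.33
tcp_pos: [0.3822, 0.1795, 0.2333]
ee_rot: [-3.141, -0.002, -0.105]
force: [-0.1, 0.2, -0.5]
grip_width: 0.072
20.33 [0.3822 0.1795 0.2333] [-179.946    -0.0957   -5.9938] F [-0.1342  0.2066 -0.5213] M [ 0.0164  0.001  -0.0926] w 0.07196379978959536 case [-0.1951  0.2929]
```

View pics/w14.png

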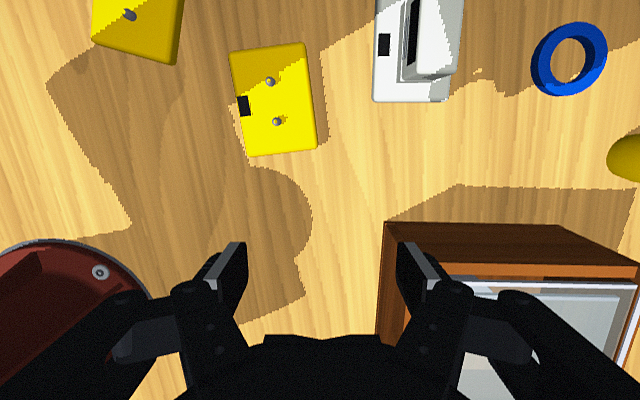

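View pics/s14z.png

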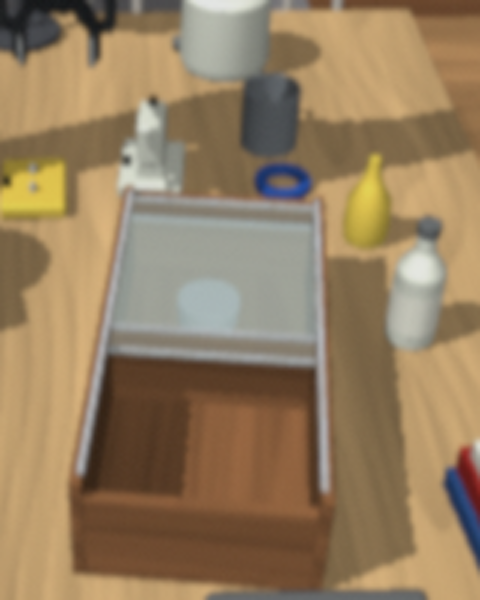

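View pics/t14.png

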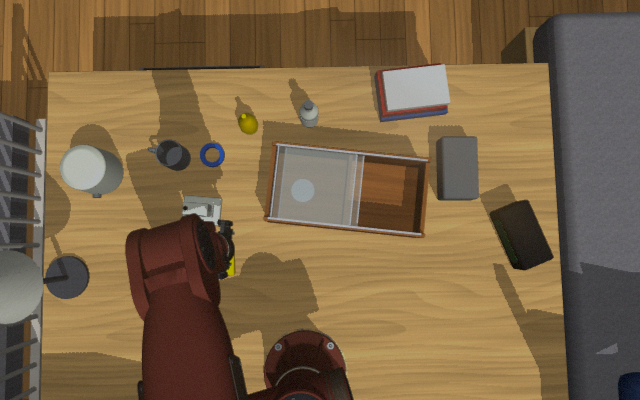

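```bash
python3 -c "
from h import *
a=load('top0')['img'];b=load('t14')['img']
z=lambda i:cv2.resize(i[130:245,260:440],None,fx=4,fy=4,interpolation=cv2.INTER_NEAREST)[:290]
cv2.imwrite('pics/cmp.png',np.vstack([z(a),z(b)]))"
```

```text
(no output)
```

View pics/cmp.png

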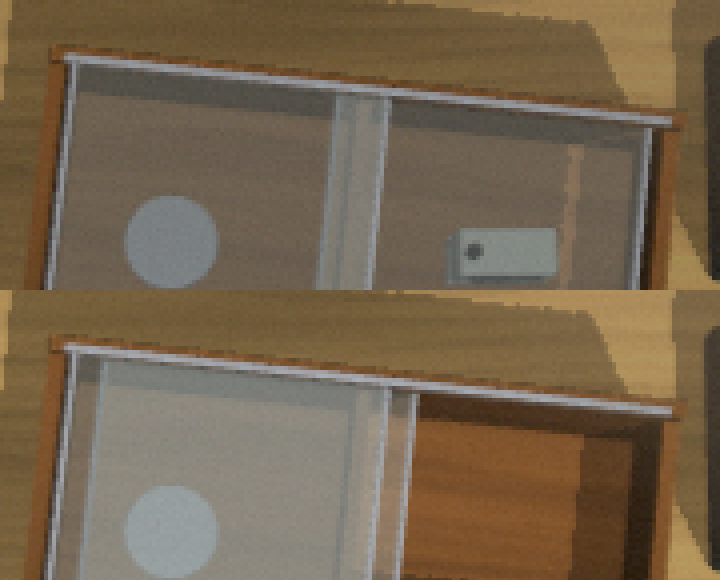

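The left pane's edge is unchanged (column 387 in both halves), the right pane's is at its stop, and the tin hasn't moved. Handing in.

```bash
python3 -c "
from h import *
st();print(env.hand_in())"
```

```text
20.48 [0.382  0.1798 0.2325] [-179.9881   -0.005    -5.9268] F [ 0.3643 -0.6484  0.0041] M [-0.0121  0.0194  0.0265] w 0.07234496851994805 case [-0.1953  0.2931]
the job is handed in; nothing more can be done
None
```

The handset is docked upright on the white charging stand, and I handed the job in at 20.5 s. Handing in reports no verdict.

- **Pane:** I dragged the right pane with about 9 N of pressure, then pushed it by its outer edge to the stop. The force rose to 11 N with no further motion, with the fingertip at case y = -38.5 mm. The left pane's edge and the tin sit at the same pixels in the top view as at the start.
- **Docking:** I lifted the handset out and lowered it onto the pegs with no sideways force. It bottomed out at the expected height (TCP 52.5 mm) with about 8 N. I let go and backed away. The last side and wrist views show it upright on the stand.
- **Disagreement:** The top and side cameras put the stand and case 2–5 mm lower in y than the wrist camera did. I trusted the wrist camera, because feeling the pane stop agreed with it, and the clean docking confirmed it.

No check failed.

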